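# Clamp a flasher relay and hold the tester's load dial at the third click

## Task

Shut the clamp lever of the test socket fully down over the relay that sits in it. Then turn the tester's spring-return dial clockwise, past its first two clicks to the third, and hold it there against the spring: finish while still holding it, since it springs back when let go. Leave the relay in its socket, the clamp shut, and the other things on the bench where they are.

Things in the scene. Friction and masses are not known exactly. Their poses are not given: they have to be found in the camera images.
- socket: Test socket fixed to the bench: aluminium base plate 130 (x) x 84 (y) x 12 mm with a black square collar (outer 55 mm, top at z = 24 mm) round its centre, and two steel cheeks at the +x end (x = 32 to 58 mm, 32 mm wide in all, up to z = 74 mm) that carry the clamp's hinge. Origin: centre of the underside, on the bench top; z up; -x is the side over which the clamp's T-bar lies when shut.
- relay: Flasher relay, an aluminium can 36 x 36 x 40 mm, 60 to 130 g, standing loose in the collar (1.5 mm play on each side), its foot 12 mm and its top 52 mm above the bench. Origin: centre of its underside, which is above the socket's origin.
- clamp (a joint): Angle of the steel clamp lever about its hinge, rad. 0: fully shut, level over the relay along the socket's -x; 1.55: standing almost upright. It starts open, somewhere from 0.95 to 1.5, and stays where it is left (stiff hinge: 0.09 N m, about 1 N at the T-bar). A stop in the hinge halts it at 0, where its rubber foot is 1 mm above the relay.
- clamp_hinge (a point): Point on the clamp's hinge axis, midway between the cheeks, 62 mm above the bench, 45 mm along +x from the socket's origin. The axis is the socket's y; x, y, z are the socket's.
- clamp_tip (a point): Centre of the clamp's T-bar: a steel bar 14 mm thick and 56 mm long, parallel to the hinge axis, 115 mm from it. The flat arm between hinge and T-bar is 13 mm wide and 8 mm thick, centred on the line from hinge to T-bar; its upper face is clear for pushing. Seen at angle a, the tip is at 115 mm x (cos a along the socket's -x, sin a up) from the hinge.
- tester: Tester fixed to the bench: grey box 170 (x) x 150 (y) x 60 mm with the dial on its flat top. Origin: centre of the underside, on the bench top; z up. Low steel ribs on the top, fanned round the dial from its -x side towards its +y side, mark rest, first, second and third click; the third click's rib is the longest.
- dial (a joint): Angle of the spring-return dial, rad: 0 at rest, growing as it turns clockwise seen from above. First click at 0.4, second at 0.8, third at 1.2; end stop at 1.28. The spring returns it to 0 from anywhere when released: holding it takes 0.05 to 0.27 N m (about 0.19 at the third click), with a ridge midway between clicks.
- dial_grip (a point): Point on the dial's vertical axis, 95 mm above the bench and 10 mm along -x from the tester's centre, at a good height to grip. The grip is a black upright bar 54 mm long, 14 mm wide, from 71 to 107 mm above the bench, centred on the axis, on a disc 60 mm across (64 to 72 mm above the bench). The point turns with the dial: the bar lies along its x axis, and the end with the pointer is at -x (towards the tester's -x when at rest).
- carton: Bystander: open cardboard parts carton 90 x 150 x 60 mm with a green front label, 0.5 kg. Origin: centre of the underside.
- spanner: Bystander: steel spanner lying flat on the bench, 180 mm long along its x, 38 mm wide at most, 8 mm thick. Origin: centre of its underside.
- bell: Bystander: stepped steel hub 56 mm across and 52 mm high, 0.2 kg, standing upright. Origin: centre of the underside.
Not all that is in view belongs to the job. Leave any orange look-alike of the socket alone.

How it is judged (in metres and radians):
On the way, in this order (a step that is already met when the one before it is completed fails the run):
1. the clamp is fully shut (within 0.08 rad) while the dial is still at rest (value of joint clamp below 0.08 rad and value of joint dial below 0.15 rad), for 0.2 s.
2. the dial passes the first click (value of joint dial above 0.3 rad and value of joint clamp below 0.1 rad).
3. the dial is held at the third click (within 0.12 rad short of it, or up to the stop) by the fingers (value of joint dial above 1.08 rad and contact force between the fingers and dial above 1 N), for 0.3 s.
At the end, for the whole second after the job is handed in: The robot's fingers hold the dial at the third click (1.08 rad or more; the third click is 1.2) with at least 1 N of contact, the clamp is shut within 0.1 rad, and the relay stands seated in its socket (within 6 mm of its centre, no more than 4 mm lifted, upright within 0.1 rad) (all of step 3 and value of joint clamp below 0.1 rad and horizontal distance between relay and socket below 0.006 m and z of relay in the frame of socket below 0.016 m and angle between relay's own z axis and vertical below 0.1 rad); the arm keeps its last pose, push and grip.
It fails at once if the carton, the spanner or the hub is moved by more than 30 mm (distance of any of carton, spanner, bell from where it was at the start of the episode above 0.03 m).
It fails at once if the relay is lifted out of its socket (z of relay in the frame of socket above 0.03 m).
It also fails if it takes over 51 s, if anything falls off the work surface, if the arm or the gripper's body presses on something with over 40 N, if the wrist force passes 120 N, or if a joint passes its speed limit or range.

## Robot

A 6-joint arm with a two-finger parallel gripper is mounted at the origin on the work surface. World frame = base frame: x ahead of the robot, y to its left, z up, the work surface at z = 0. Lengths are in m, angles in degrees, forces in N, time in s.
With the tool pointing down it reaches from about 0.375 to 0.9 m from the base axis. Payload 3.1 kg.
Tool frame: the origin (TCP) lies at the very end of the fingers, on their centre line; the grasp point (between the pads) lies 19 mm behind it; z points along the fingers, y is the line along which they close (so a half turn about z gives the same grasp; the last joint's range is limited). The gripper opens to 87 mm and grips with 3 to 60 N. Pads are 19 mm wide; open, the fingers measure 117 mm over their backs; the gripper's body (75 mm by 190 mm) begins 51 mm behind the grasp point.
Start: joints at [-80.816, 30.224, 82.088, -0, 67.689, -10.227], TCP at [0.208, -0.589, 0.196] pointing down, gripper open.
Joint ranges: [-176.69, 176.69], [-43.24, 126.21], [12.49, 139.97], [-82, 262], [0, 151.66], [-163.58, 163.58]. Speed limits (degrees/s): [159.86, 159.86, 180, 180, 180, 180].

## Interface

Orientations are given as a 3x3 rotation matrix whose columns are the frame's x, y, z axes.
In Python, from rig import readout, cams, bot gives the robot as it stands.
- The arm moves only by the shell command python3 -m inch 'ROWS'. ROWS is JSON, a list of rows, each a list of 5 numbers: the shift along the world's x, y, z in cm, then the turn about the world's z in degrees, then the finger opening in cm, from 0 to 8.7. In form: [[dx, dy, dz, twist, fingers], ...]. A call has 1 to 10 rows; each row is the pose to reach, as a shift and turn from the pose commanded when the call began; what a row does not reach only later rows make up. A row lasts 1/12 s, in which the tool goes at most 41.7 mm and 7.16 degrees, less where a joint would pass 70% of its speed; a pose out of reach is approached as far as the arm can. A call with a gripper value outside its range is refused whole. The fingers move at their own pace and stop on an object; the grip force is fixed at half the most. Time passes only in rows, so rows that repeat a pose let the fingers close. It gives the time, the measured TCP pose, the force, the opening and the grip force at its end, in the units of the state.
- readout.read_state(): the state, without advancing time (a new reading comes with each control period).
- cams.capture(name): name is "side" or "top" or "wrist"; returns a dict with "image" (420x560x3 uint8, blue, green, red), "intrinsics" (3x3 intrinsics, pixels), "k1" (the pictures are not rectified: a ray, as slopes to the right and down, at radius r is drawn at 1 + k1 r^2 times it, then the intrinsics apply), "xyz" and "rotation" of the camera in the world; the wrist camera has in their place "tool_from_camera" (4x4, takes a point from camera to tool coordinates, whose origin is the TCP and whose axes are the flange's). Camera axes: x right, y down, z forward; pixel columns grow to the right and rows downward; lengths in m; the calibration is good to about 2 mm. A picture is of the moment at which its call begins: read the wrist's pose just before it. There is no depth.
- bot.hand_in(): hands the job in; it is judged then, once.
The state is a dict: "time_s": time; "joint_positions": joint angles; "qvel": joint speeds; "tau": joint torques, N m; "position": TCP position; "tcp_rot": TCP orientation; "force": force on the tool from outside, world axes, zero at the start; "moment": the same for the moment, N m; "opening": opening from 0.0 (shut) to 1.0 (fully open); "grasp_force": force on a finger pad.
Only numpy, scipy, OpenCV 4.12 (cv2) and the standard library are available. Lean on these libraries where they do the work, as an engineer would, in place of code of your own. Each camera call takes 0.05 s, during which the arm holds its last target. There are 200 camera calls.

## Working session

There is one attempt and no reset: what is moved stays moved. The work goes in short steps, Python scripts to look and compute and a shell command to move; the robot and the scene stay as the last step left them, time stands still between calls to the robot, and variables do not carry over. Pictures are saved under pics/ and viewed, at most 10 in all, crops included, and the job is handed in when it is done.

```bash
mkdir -p pics; ls
cat > h.py <<'E'
import numpy as np, cv2
from rig import readout, cams, bot
def cap(name,fn):
    s=readout.read_state(); c=cams.capture(name); cv2.imwrite('pics/'+fn+'.png',c['image'])
    if name=='wrist':
        T=np.eye(4);T[:3,:3]=np.array(s['tcp_rot']);T[:3,3]=s['position']
        M=T@np.array(c['tool_from_camera']); R,p=M[:3,:3],M[:3,3]
    else: R,p=np.array(c['rotation']),np.array(c['xyz'])
    np.savez('pics/'+fn,K=c['intrinsics'],k1=c['k1'],R=R,p=p); return c
def ray(fn,u,v):
    d=np.load('pics/'+fn+'.npz');k=np.array([float(d['k1']),0,0,0])
    n=cv2.undistortPoints(np.array([[[u,v]]],float),d['K'],k)[0,0]
    return d['p'],d['R']@np.array([n[0],n[1],1])
def onz(fn,u,v,z):
    p,r=ray(fn,u,v); return p+r*(z-p[2])/r[2]
def proj(fn,P):
    d=np.load('pics/'+fn+'.npz');R=d['R'].T
    return cv2.projectPoints(np.atleast_2d(np.array(P,float)),cv2.Rodrigues(R)[0],-R@d['p'],d['K'],np.array([float(d['k1']),0,0,0]))[0][:,0]
E
python3 - <<'E'
from h import *
for n in('side','top'):cap(n,n+'0')
print(readout.read_state())
E
```

```text
pics
{'time_s': 0.1, 'joint_positions': array([-8.08158226e+01,  3.02756120e+01,  8.21504416e+01,  1.74981950e-03,
        6.76900524e+01, -1.02274773e+01]), 'qvel': array([ 0.00673283, -0.136938  , -0.18887935,  0.08197884, -0.06883031,
        0.00298687]), 'tau': array([-1.68366814e-04, -4.40983808e+01, -1.77151680e+01,  6.35681860e-02,
        5.33579488e-02, -3.73663852e-05]), 'position': array([ 0.20763721, -0.58872767,  0.19464065]), 'tcp_rot': array([[ 9.43158992e-01,  3.32341734e-01, -2.95543754e-04],
       [ 3.32341640e-01, -9.43156941e-01,  2.00496110e-03],
       [ 3.87588106e-04, -1.98921859e-03, -9.99997946e-01]]), 'force': array([ 1.17374232, -0.10187616, -0.03210802]), 'moment': array([-0.05595469,  0.03455285,  0.01814606]), 'grasp_force': 0.0, 'opening': 1.0024790682281783}
```

View pics/top0.png

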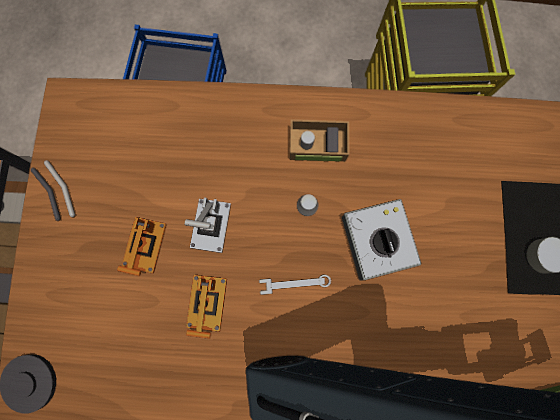

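View pics/side0.png

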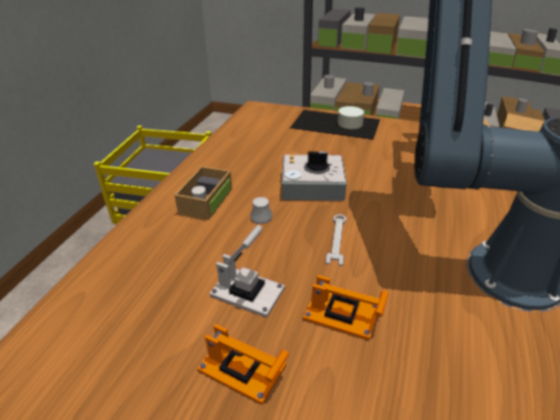

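Candidates for the socket in the top view are the silver one at (210,224) and the orange look-alikes at (143,246) and (207,304). The silver one fits the description. The tester is at (381,240). I'll check these in one close crop.

Run:
```python
from h import *
im=cv2.imread('pics/top0.png')
a=cv2.resize(im[190:260,175:245],(560,560),interpolation=cv2.INTER_CUBIC)[:, :400]
b=cv2.resize(im[190:290,335:425],(504,560),interpolation=cv2.INTER_CUBIC)[:, :400]
a=cv2.resize(im[190:260,180:240],None,fx=6.5,fy=6.5,interpolation=cv2.INTER_CUBIC)
b=cv2.resize(im[192:284,338:420],None,fx=4.945,fy=4.945,interpolation=cv2.INTER_CUBIC)
o=np.hstack([a,b[:455]]);print(o.shape);cv2.imwrite('pics/crop.png',o)
for n in('top0','side0'):
  d=np.load('pics/'+n+'.npz');print(d['p'].round(3),d['R'].round(2).tolist())
```

```text
(455, 795, 3)
[0.393 0.048 1.041] [[0.05, -0.98, 0.2], [-1.0, -0.05, 0.01], [-0.0, -0.2, -0.98]]
[0.284 0.753 0.632] [[-0.94, -0.19, 0.28], [-0.34, 0.57, -0.75], [-0.02, -0.8, -0.6]]
```

View pics/crop.png

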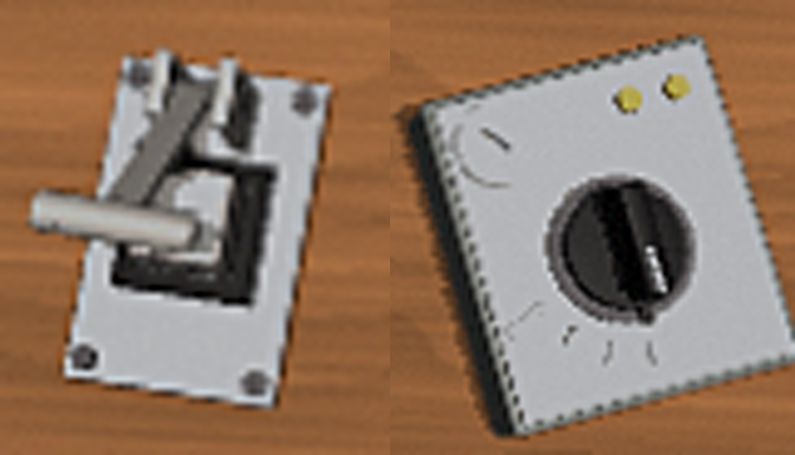

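The crop confirms the silver socket: plate corners at (125,58), (330,85), (275,407), (66,378), with the clamp open. The dial pointer is at its rest rib, and the ribs fan clockwise (down-left) to the long third one.

```bash
cat >> h.py <<'E'
def fit(obj,pts):
    o=np.array(obj,float);p=np.array(pts)[:,:2];oc=o-o.mean(0);pc=p-p.mean(0)
    th=np.arctan2((oc[:,0]*pc[:,1]-oc[:,1]*pc[:,0]).sum(),(oc*pc).sum())
    R=np.array([[np.cos(th),-np.sin(th)],[np.sin(th),np.cos(th)]]);t=p.mean(0)-R@o.mean(0)
    return R,t,np.degrees(th),np.linalg.norm(o@R.T+t-p,axis=1)
E
python3 - <<'E'
from h import *
# socket: far end is +x (image top); left in image = world +y
S=[onz('top0',180+u/6.5,190+v/6.5,.012) for u,v in[(125,58),(330,85),(275,407),(66,378)]]
R,t,th,e=fit([(.065,.042),(.065,-.042),(-.065,-.042),(-.065,.042)],S);print('sock',t,th,e)
h=np.r_[t+R@[.045,0],.062]
print('hinge',h)
for a in np.arange(.9,1.56,.1):
  ends=[np.r_[h[:2]+R@[-.115*np.cos(a),y],.062+.115*np.sin(a)] for y in(.028,0,-.028)]
  print(round(a,2),((proj('top0',ends)-[180,190])*6.5).round().tolist(),ends[1].round(3), proj('side0',ends).round().tolist())
f=4.945
T=[onz('top0',338+(u-390)/f,192+v/f,.06) for u,v in[(425,105),(700,38),(800,358),(518,435)]]
R,t,th,e=fit([(.085,.075),(.085,-.075),(-.085,-.075),(-.085,.075)],T);print('test',t,th,e)
g=t+R@[-.01,0];print('grip',g)
print(((proj('top0',[[*g,.107],[*(g+R@[-.027,0]),.107],[*(g+R@[.027,0]),.107]])-[338,192])*f+[390,0]).round())
E
```

```text
sock [0.54147064 0.23004817] -5.298584770930363 [0.00097675 0.00030991 0.0010429  0.00041325]
hinge [0.58627836 0.2258926  0.062     ]
0.9 [[38.0, 233.0], [118.0, 244.0], [199.0, 256.0]] [0.515 0.232 0.152] [[248.0, 247.0], [255.0, 238.0], [262.0, 229.0]]
1.0 [[38.0, 203.0], [119.0, 214.0], [200.0, 226.0]] [0.524 0.232 0.159] [[243.0, 243.0], [250.0, 234.0], [257.0, 225.0]]
1.1 [[40.0, 171.0], [121.0, 183.0], [203.0, 194.0]] [0.534 0.231 0.164] [[237.0, 239.0], [245.0, 230.0], [252.0, 221.0]]
1.2 [[43.0, 138.0], [124.0, 150.0], [206.0, 161.0]] [0.545 0.23  0.169] [[232.0, 236.0], [240.0, 227.0], [247.0, 218.0]]
1.3 [[46.0, 105.0], [128.0, 116.0], [210.0, 128.0]] [0.556 0.229 0.173] [[227.0, 232.0], [234.0, 223.0], [242.0, 215.0]]
1.4 [[51.0, 71.0], [132.0, 82.0], [214.0, 94.0]] [0.567 0.228 0.175] [[221.0, 230.0], [229.0, 221.0], [236.0, 212.0]]
1.5 [[56.0, 37.0], [138.0, 48.0], [219.0, 60.0]] [0.578 0.227 0.177] [[215.0, 227.0], [223.0, 219.0], [231.0, 210.0]]
test [ 0.52139228 -0.19856206] 16.764281672790748 [0.00345018 0.0039819  0.00374467 0.00316004]
grip [ 0.51181729 -0.20144641]
[[643. 240.]
 [659. 296.]
 [626. 185.]]
```

Clamp sits near 1.0 rad. I'll go over the dial first for a close look, which is on the way.

```bash
python3 -m inch '[[26,38.8,8,-1,8.7],[26,38.8,8,-1,8.7],[26,38.8,8,-1,8.7],[26,38.8,8,-1,8.7],[26,38.8,8,-1,8.7],[26,38.8,8,-1,8.7],[26,38.8,8,-1,8.7],[26,38.8,8,-1,8.7],[26,38.8,8,-1,8.7],[26,38.8,8,-1,8.7]]' && python3 -m inch '[[5,7.5,1.5,-1,8.7],[5,7.5,1.5,-1,8.7],[5,7.5,1.5,-1,8.7],[5,7.5,1.5,-1,8.7]]'
python3 - <<'E'
from h import *
cap('wrist','w1'); d=np.load('pics/w1.npz');print(d['p'],d['R'].round(2).tolist())
E
```

```text
time_s: 0.93
position: [0.4368, -0.2462, 0.266]
tcp_rot: [[0.949, 0.316, -0.0], [0.316, -0.949, 0.0], [-0.0, -0.001, -1.0]]
force: [0.7, -1.2, -0.9]
opening: 1.003
grasp_force: 0.0
time_s: 1.27
position: [0.4875, -0.1709, 0.2811]
tcp_rot: [[0.953, 0.304, 0.001], [0.304, -0.953, -0.0], [0.001, 0.0, -1.0]]
force: [-0.6, 0.1, -0.8]
opening: 1.007
grasp_force: 0.0
[ 0.5525424  -0.15022415  0.46945084] [[0.3, -0.92, -0.24], [-0.95, -0.3, -0.08], [0.0, 0.25, -0.97]]
```

View pics/w1.png

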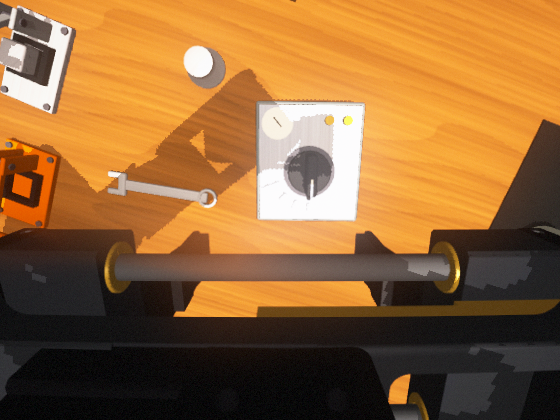

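The dial disc shows at (309,170) and the tester top's corners are at (257,102), (365,104), (356,219), (258,219). I'll compare these with the top-view estimate.

Run:
```python
from h import *
T=[onz('w1',u,v,.06) for u,v in[(257,102),(365,104),(356,219),(258,219)]]
R,t,th,e=fit([(.085,.075),(.085,-.075),(-.085,-.075),(-.085,.075)],T);print(t,th,e,t+R@[-.01,0])
print('disc w1',onz('w1',309,170,.07),'disc top',onz('top0',338+(621-390)/4.945,192+248/4.945,.07))
print('barend', onz('w1',310,197,.107))
im=cv2.imread('pics/w1.png');a=cv2.resize(im[90:230,240:380],(560,560),interpolation=cv2.INTER_CUBIC);cv2.imwrite('pics/w1c.png',a)
```

```text
[ 0.52292132 -0.20004933] 17.146572202226594 [0.00460433 0.00499089 0.00562642 0.00422996] [ 0.51336579 -0.2029975 ]
disc w1 [ 0.5154045  -0.20161776  0.07      ] disc top [ 0.51227999 -0.20073991  0.07      ]
barend [ 0.48662647 -0.20934011  0.107     ]
```

View pics/w1c.png

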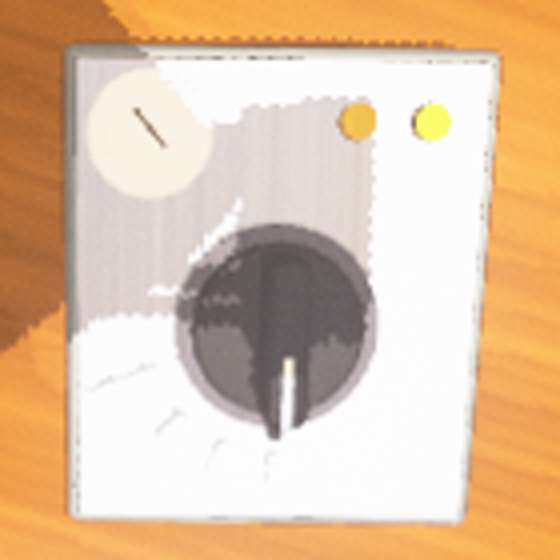

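```bash
python3 -m inch '[[4.5,40.2,-3,-23,0],[4.5,40.2,-3,-23,0],[4.5,40.2,-3,-23,0],[4.5,40.2,-3,-23,0],[4.5,40.2,-3,-23,0],[4.5,40.2,-3,-23,0],[4.5,40.2,-3,-23,0],[4.5,40.2,-3,-23,0],[4.5,40.2,-3,-23,0],[4.5,40.2,-3,-23,0]]' && python3 -m inch '[[0.3,0,0,0,0],[0.3,0,0,0,0],[0.3,0,0,0,0],[0.3,0,0,0,0]]'
python3 - <<'E'
from h import *
c=cap('wrist','w2')
cap('side','s2')
s=cv2.imread('pics/s2.png');cv2.imwrite('pics/j2.png',np.hstack([cv2.resize(cv2.imread('pics/w2.png')[0:280],(400,200)),cv2.resize(s[130:330,150:350],(400,400))[:200]]) if 0 else np.hstack([cv2.resize(cv2.imread('pics/w2.png'),(400,300)),cv2.resize(s[170:320,150:350],(400,300))]))
h=np.array([0.5863,.2259,.062])
R=np.array([[.9957,.0923],[-.0923,.9957]])
P=[np.r_[h[:2]+R@[-.115*np.cos(a),0],.062+.115*np.sin(a)] for a in(.95,1,1.05,1.1)]
print(proj('w2',P)*[400/560,300/420],readout.read_state()['position'])
E
```

```text
time_s: 2.15
position: [0.5314, 0.2265, 0.2501]
tcp_rot: [[0.995, -0.1, -0.001], [-0.1, -0.995, -0.001], [-0.001, 0.001, -1.0]]
force: [0.6, -1.3, -0.2]
opening: 0.328
grasp_force: 0.0
time_s: 2.48
position: [0.5343, 0.2246, 0.2506]
tcp_rot: [[0.995, -0.1, -0.001], [-0.1, -0.995, -0.001], [-0.001, 0.001, -1.0]]
force: [-0.3, 0.1, -0.2]
opening: 0.039
grasp_force: 0.0
[[196.99527376 154.60013548]
 [196.91023829 151.99276679]
 [196.82466893 149.15266103]
 [196.73895604 146.08303416]] [0.53436024 0.22489418 0.2510304 ]
```

View pics/j2.png

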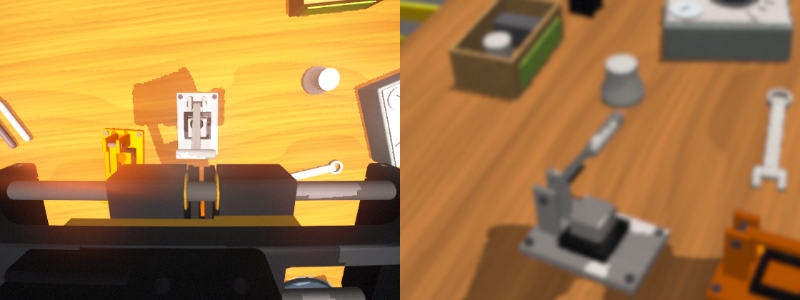

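The T-bar at (197,154) of the wrist view matches about 0.97 rad, and I'm above it. Now I'll press it down along its arc.

```bash
python3 -m inch '[[-0.6,0.7,-4,0,0],[-0.6,0.7,-7.4,0,0],[-0.6,0.7,-7.4,0,0],[-1.0,0.8,-8.4,0,0],[-1.6,0.8,-9.3,0,0],[-2.3,0.9,-10.2,0,0],[-3.0,1,-11.2,0,0],[-3.8,1,-12.1,0,0],[-4.4,1.1,-13,0,0],[-4.9,1.1,-14,0,0]]'
python3 - <<'E'
from h import *
cap('side','s3'); s=cv2.imread('pics/s3.png');cv2.imwrite('pics/s3c.png',cv2.resize(s[150:330,150:390],(800,600)))
E
```

```text
time_s: 3.42
position: [0.4863, 0.2376, 0.1126]
tcp_rot: [[0.995, -0.099, 0.003], [-0.099, -0.995, 0.001], [0.003, -0.001, -1.0]]
force: [0.5, -0.2, 0.3]
opening: 0.007
grasp_force: 0.0
```

View pics/s3c.png

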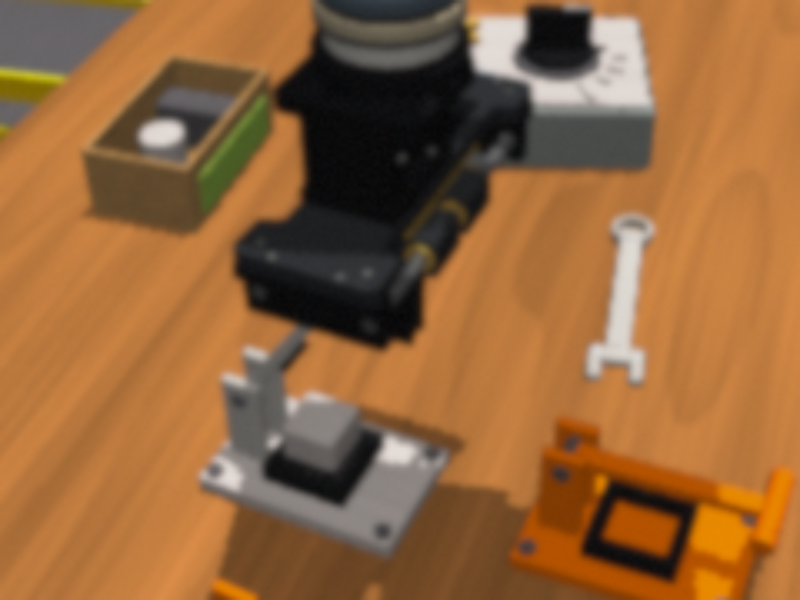

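```bash
python3 -m inch '[[-0.4,0,-1.1,0,0],[-0.7,0,-2.2,0,0],[-0.9,0,-3.2,0,0],[-0.9,0,-3.7,0,0],[-0.9,0,-4.1,0,0],[-0.9,0,-4.3,0,0],[-0.9,0,-4.3,0,0]]'
```

```text
time_s: 4.05
position: [0.477, 0.238, 0.0684]
tcp_rot: [[0.995, -0.098, 0.001], [-0.098, -0.995, 0.0], [0.001, -0.0, -1.0]]
force: [0.4, 0.5, 0.5]
opening: 0.007
grasp_force: 0.0
```

```bash
python3 -m inch '[[0,0,-0.2,0,0],[0,0,-0.4,0,0],[0,0,-0.4,0,0],[0,0,-0.4,0,0]]'
```

```text
time_s: 4.38
position: [0.4762, 0.2381, 0.064]
tcp_rot: [[0.995, -0.097, -0.0], [-0.097, -0.995, -0.0], [-0.0, 0.0, -1.0]]
force: [0.7, -0.3, 0.1]
opening: 0.002
grasp_force: 0.0
```

Run:
```python
from h import *
cap('wrist','w4');cap('side','s4')
a=cv2.imread('pics/w4.png')[80:290,170:380];s=cv2.imread('pics/s4.png')[190:330,180:320]
cv2.imwrite('pics/j4.png',np.hstack([cv2.resize(a,(400,400)),cv2.resize(s,(400,400))]))
```

```text
(no output)
```

View pics/j4.png

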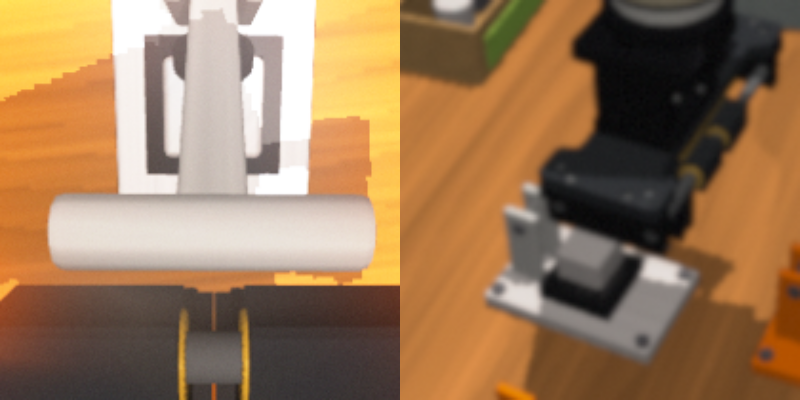

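The T-bar, at (281,202) in the wrist picture, is still up and on the hinge side of the fingers, so they slipped past it. I'll work out its angle.

Run:
```python
from h import *
h=np.array([0.5863,.2259,.062]);R=np.array([[.9957,.0923],[-.0923,.9957]])
for a in np.arange(.4,1.3,.1):
  P=[np.r_[h[:2]+R@[-.115*np.cos(a),y],.062+.115*np.sin(a)] for y in(.028,0,-.028)]
  q=proj('w4',P);print(round(a,2),P[1].round(3),((q-[170,80])/.525).round().tolist(), ((proj('side0',P)-[180,190])/.35).round().tolist()[0])
```

```text
0.4 [0.481 0.236 0.107] [[121.0, 330.0], [220.0, 330.0], [319.0, 329.0]] [246.0, 233.0]
0.5 [0.486 0.235 0.117] [[114.0, 328.0], [221.0, 328.0], [327.0, 328.0]] [238.0, 219.0]
0.6 [0.492 0.235 0.127] [[106.0, 322.0], [221.0, 321.0], [336.0, 321.0]] [229.0, 205.0]
0.7 [0.499 0.234 0.136] [[97.0, 309.0], [222.0, 308.0], [347.0, 308.0]] [218.0, 191.0]
0.8 [0.507 0.233 0.144] [[86.0, 288.0], [222.0, 288.0], [358.0, 287.0]] [206.0, 177.0]
0.9 [0.515 0.232 0.152] [[75.0, 258.0], [223.0, 258.0], [371.0, 257.0]] [193.0, 164.0]
1.0 [0.524 0.232 0.159] [[62.0, 217.0], [224.0, 216.0], [386.0, 216.0]] [179.0, 152.0]
1.1 [0.534 0.231 0.164] [[48.0, 163.0], [224.0, 162.0], [401.0, 161.0]] [164.0, 141.0]
1.2 [0.545 0.23  0.169] [[33.0, 95.0], [225.0, 93.0], [417.0, 93.0]] [149.0, 130.0]
```

The clamp is still at about 0.97, so the fingers slid off the T-bar. I'll back off, rise, and come down on the arm's upper face on the hinge side of the T-bar.

```bash
python3 -m inch '[[-3,0,0,0,0],[-3,0,4,0,0],[-3,0,8,0,0],[-3,0,12,0,0],[-3,0,16,0,0],[-3,0,18,0,0],[1,-0.4,18,0,0],[5,-0.8,18,0,0],[8,-0.8,18,0,0],[8,-0.8,18,0,0]]'; python3 -m inch '[[0,0,-3,0,0],[0,0,-6,0,0],[0,0,-8.5,0,0],[0,0,-10,0,0],[0,0,-10,0,0]]'
```

```text
time_s: 5.32
position: [0.5629, 0.2295, 0.2444]
tcp_rot: [[0.995, -0.1, 0.007], [-0.1, -0.995, 0.001], [0.007, -0.001, -1.0]]
force: [0.2, 0.4, -0.3]
opening: 0.008
grasp_force: 0.0
time_s: 5.73
position: [0.5522, 0.2294, 0.14]
tcp_rot: [[0.995, -0.097, -0.009], [-0.097, -0.995, -0.002], [-0.009, 0.003, -1.0]]
force: [-0.2, -0.2, -0.2]
opening: 0.007
grasp_force: 0.0
```

```bash
python3 -m inch '[[-0.7,0,-1.2,0,0],[-1.3,0,-1.6,0,0],[-1.9,0.1,-2.1,0,0],[-2.5,0.1,-2.7,0,0],[-3.1,0.2,-3.3,0,0],[-3.6,0.2,-4.0,0,0],[-4,0.2,-4.8,0,0],[-4.0,0.2,-4.8,0,0]]'
python3 - <<'E'
from h import *
cap('wrist','w5')
a=cv2.imread('pics/w5.png')[80:290,140:420]
cv2.imwrite('pics/j5.png',cv2.resize(a,(560,420)))
E
```

```text
time_s: 6.4
position: [0.5138, 0.2319, 0.0944]
tcp_rot: [[0.995, -0.097, -0.004], [-0.097, -0.995, -0.001], [-0.004, 0.001, -1.0]]
force: [-0.4, 0.3, 0.1]
opening: 0.004
grasp_force: 0.0
```

View pics/j5.png

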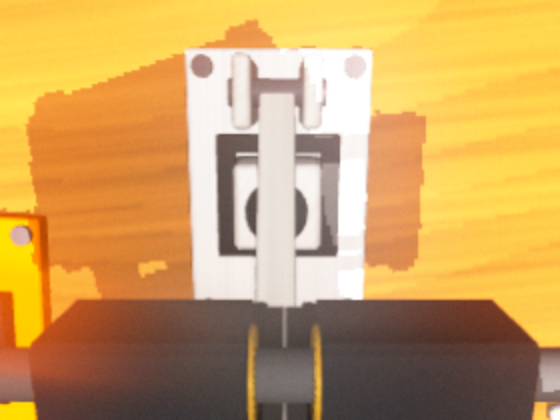

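The lever now lies under the gripper, pointing down the picture at (278,200), and is moving with the fingers. Continuing down.

```bash
python3 -m inch '[[-0.3,0,-0.8,0,0],[-0.6,0.1,-1.6,0,0],[-0.7,0.1,-2.4,0,0],[-0.7,0.1,-2.8,0,0],[-0.7,0.1,-3.1,0,0],[-0.7,0.1,-3.3,0,0],[-0.7,0.1,-3.3,0,0]]'
```

```text
time_s: 7.03
position: [0.5091, 0.2331, 0.0625]
tcp_rot: [[0.995, -0.097, -0.001], [-0.097, -0.995, -0.0], [-0.001, 0.0, -1.0]]
force: [0.5, -0.0, 0.1]
opening: 0.008
grasp_force: 0.0
```

```bash
python3 -m inch '[[0,0,-0.1,0,0],[0,0,-0.2,0,0],[0,0,-0.2,0,0]]';python3 -m inch '[[0,0,-0.1,0,0],[0,0,-0.2,0,0],[0,0,-0.2,0,0]]'
```

```text
time_s: 7.28
position: [0.5094, 0.2332, 0.0611]
tcp_rot: [[0.995, -0.097, 0.001], [-0.097, -0.995, 0.0], [0.0, -0.0, -1.0]]
force: [0.2, -0.4, 0.3]
opening: 0.003
grasp_force: 0.1
time_s: 7.53
position: [0.5092, 0.2332, 0.059]
tcp_rot: [[0.995, -0.097, 0.0], [-0.097, -0.995, 0.0], [0.0, -0.0, -1.0]]
force: [0.2, 0.4, 0.5]
opening: 0.002
grasp_force: 0.2
```

Run:
```python
from h import *
cap('wrist','w6');cap('side','s6');cap('top','t6')
a=cv2.imread('pics/w6.png')[80:290,140:420];s=cv2.imread('pics/s6.png')[200:320,180:340];t=cv2.imread('pics/t6.png')[190:280,175:255]
cv2.imwrite('pics/j6.png',np.vstack([np.hstack([cv2.resize(a,(400,300)),cv2.resize(s,(400,300))]),np.hstack([cv2.resize(t,(340,300)),cv2.resize(cv2.imread('pics/w6.png'),(460,300))])]))
```

```text
(no output)
```

View pics/j6.png

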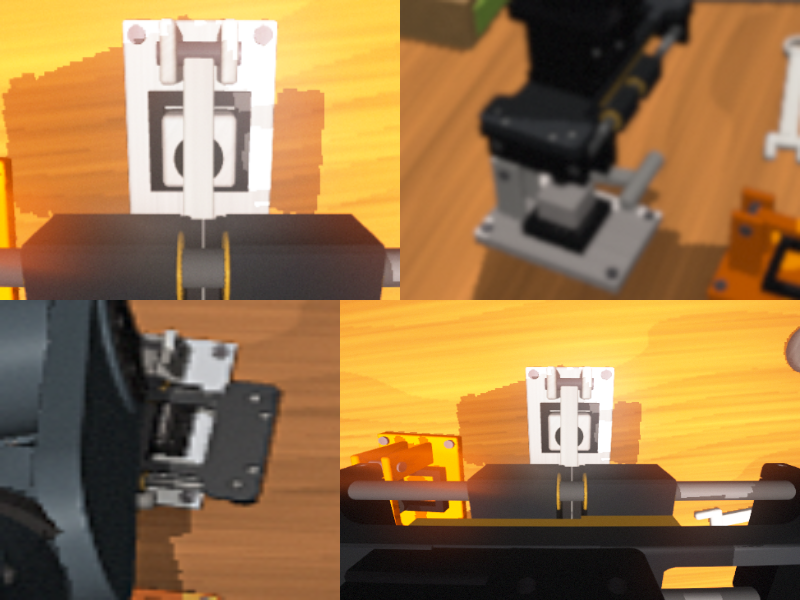

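In the side view the T-bar now spans about (268,280) to (284,264). I'll match that to an angle.

Run:
```python
from h import *
h=np.array([0.5863,.2259,.062]);R=np.array([[.9957,.0923],[-.0923,.9957]])
for a in np.arange(-.1,.65,.1):
  P=[np.r_[h[:2]+R@[-.115*np.cos(a),y],.062+.115*np.sin(a)] for y in(.028,0,-.028)]
  print(round(a,2),P[1].round(3),proj('s6',P).round().tolist())
print(proj('s6',[[.5092,.2332,.059]]))
p,r=ray('s6',276,272);print(p+r*np.linspace(.7,.9,5)[:,None]/1)
```

```text
-0.1 [0.472 0.236 0.051] [[271.0, 294.0], [277.0, 284.0], [283.0, 275.0]]
0.0 [0.472 0.237 0.062] [[271.0, 290.0], [277.0, 280.0], [283.0, 271.0]]
0.1 [0.472 0.236 0.073] [[271.0, 286.0], [277.0, 276.0], [283.0, 266.0]]
0.2 [0.474 0.236 0.085] [[270.0, 281.0], [276.0, 271.0], [282.0, 262.0]]
0.3 [0.477 0.236 0.096] [[268.0, 276.0], [275.0, 267.0], [281.0, 257.0]]
0.4 [0.481 0.236 0.107] [[266.0, 272.0], [273.0, 262.0], [279.0, 252.0]]
0.5 [0.486 0.235 0.117] [[263.0, 267.0], [270.0, 257.0], [276.0, 248.0]]
0.6 [0.492 0.235 0.127] [[260.0, 262.0], [267.0, 252.0], [273.0, 243.0]]
[[259.69919486 275.58724947]]
[[ 0.45708721  0.28278666  0.13225495]
 [ 0.46947113  0.24919324  0.09659228]
 [ 0.48185506  0.21559983  0.06092962]
 [ 0.49423898  0.18200641  0.02526695]
 [ 0.5066229   0.14841299 -0.01039572]]
```

Run:
```python
from h import *
g=cv2.imread('pics/s6.png');s=g.max(2).astype(int)-g.min(2)
b=g.mean(2).astype(int)
print('     ',list(range(246,300,3)))
for r in range(246,306,3): print(r,' '.join('%3d%s'%(b[r,c],'*' if s[r,c]<25 and b[r,c]>80 else ' ') for c in range(246,300,3)))
```

```text
[246, 249, 252, 255, 258, 261, 264, 267, 270, 273, 276, 279, 282, 285, 288, 291, 294, 297]
246  32   31   31   23   23   61   76   57   19   67  130  134  128  128  122  116  121  125 
249  49   44   43   39   30   73   59   62   47  119  136  131  127  126  118  118  121  126 
252  53   66   51   46   47   78   37   53  105  131  134  128  127  125  116  118  123  125 
255  57   63   49   30   53   39   19  103  128  133  132  125  125  123  117  118  124  127 
258  44   44   31   38   49   13   17  103  131  132  131  124  124  120  116  120  124  127 
261  21   23   17   28   24    8   15   99  132  132  124  119  126  121  115  123  125  126 
264   6   16    8   12    7    9   17  102  131  130  118  124* 123* 109  116  123  125  124 
267  19   36   14   14   21   10   73  124  134  124  120* 127* 108* 108  119  123  124  123 
270   9   21   14   46   95*  80  108* 125* 125* 119* 128* 116* 111  115  120  123  123  124 
273  57   66   33   78   88   87   93*  95* 103* 126* 121* 106  119  118  121  123  122  125 
276 131* 133* 127* 100* 122  116   84   81  117* 126* 101*  80   97  
[... 169 characters left out ...]
05* 132  101  118  119  120  120  124  128 
285  97*  94*  77   46   20   16   98* 137* 131* 136* 173*  91* 159  129  116  121  127  126 
288  94*  92*  62   27   18   62  130* 134* 135* 136* 136* 120* 117* 109  119  122  128  128 
291  43   59   34   18   31  119* 134* 135* 135* 135* 135* 130*  88   96  108  121  127  130 
294  18   20   19   19   96* 134* 136* 136* 136* 135* 134* 101*  72   71   74   91  126  133 
297  14   13   17   63  131* 135* 136* 136* 136* 137* 121*  78   69   70   74   91  106  107 
300  97*  56   38  123* 139* 138* 135* 135* 136* 134*  90*  70   71   70   76   77   81   76 
303 137* 137* 130* 135* 136* 138* 139* 138* 138* 108*  75   70   71   73   77   77   81   77
```

The fingertips appear near z = 0.08 in the side image, about 20 mm above the reported TCP, and the clamp is at about 0.2. The lever is therefore still under the fingers. I'll press further in small steps and watch the force.

```bash
python3 -m inch '[[0,0,-0.3,0,0],[-0.1,0,-0.6,0,0],[-0.1,0,-0.6,0,0]]';python3 -m inch '[[0,0,-0.2,0,0],[0,0,-0.4,0,0],[0,0,-0.4,0,0]]'
```

```text
time_s: 7.93
position: [0.5078, 0.233, 0.0524]
tcp_rot: [[0.995, -0.097, -0.001], [-0.097, -0.995, -0.0], [-0.001, 0.0, -1.0]]
force: [-0.3, -1.2, 0.6]
opening: 0.002
grasp_force: 0.1
time_s: 8.18
position: [0.5079, 0.2331, 0.0485]
tcp_rot: [[0.995, -0.097, -0.001], [-0.097, -0.995, -0.0], [-0.001, 0.0, -1.0]]
force: [-1.0, 0.3, -0.5]
opening: 0.006
grasp_force: 0.0
```

```bash
python3 -m inch '[[0,0,-0.1,0,0],[0,0,-0.2,0,0],[0,0,-0.2,0,0]]';python3 -m inch '[[0,0,-0.1,0,0],[0,0,-0.2,0,0],[0,0,-0.2,0,0]]'
python3 - <<'E'
from h import *
cap('side','s7');g=cv2.imread('pics/s7.png');s=g.max(2).astype(int)-g.min(2)
b=g.mean(2).astype(int)
print('     ',list(range(246,300,3)))
for r in range(249,300,3): print(r,' '.join('%3d%s'%(b[r,c],'*' if s[r,c]<25 and b[r,c]>80 else ' ') for c in range(246,300,3)))
E
```

```text
time_s: 8.43
position: [0.5081, 0.2331, 0.0468]
tcp_rot: [[0.995, -0.097, -0.0], [-0.097, -0.995, -0.0], [-0.0, 0.0, -1.0]]
force: [-1.5, 0.1, -0.6]
opening: 0.004
grasp_force: 0.0
time_s: 8.68
position: [0.5082, 0.2331, 0.0449]
tcp_rot: [[0.995, -0.097, -0.0], [-0.097, -0.995, 0.0], [-0.0, -0.0, -1.0]]
force: [-0.1, -0.3, 0.5]
opening: 0.002
grasp_force: 0.1
      [246, 249, 252, 255, 258, 261, 264, 267, 270, 273, 276, 279, 282, 285, 288, 291, 294, 297]
249  30   31   33   29   18   36   37   33   28   21   89  131  127  127  118  118  120  126 
252  31   29   32   24   20   48   71   59   23   50  125  129  126  125  115  119  123  126 
255  41   42   37   33   27   55   62   63   38  111  132  125  125  122  118  117  124  126 
258  51   54   51   50   39   60   46   47   84  131  129  123  124  121  116  120  125  126 
261  54   84*  54   41   43   51   22   80  129  133  124  122  124  121  115  122  126  124 
264  49   53   43   25   53   27   15   73  130  130  122  122  123  118  118  123  126  124 
267  22   25   21   17   36    9   12   71  130  126  120  121  124  118  120
[... 255 characters left out ...]
27* 120* 127* 107* 111  120  121  122  127 
279 108*  71   27   30   49   52   99* 132* 107* 115* 128* 116*  90  112  121  120  123  128 
282 126* 123*  80   66   29   17  104* 209* 131* 124* 124*  99* 116  119  119  122  126  129 
285  95*  95*  78   48   22   19   99* 145* 124* 128* 106*  79  161  129  117  121  127  129 
288  93*  93*  60   27   15   62  130* 130* 102* 110* 109* 119* 118* 109  119  121  128  128 
291  43   59   33   18   32  120* 135* 134* 121* 113* 132* 129*  87   90  108  121  127  131 
294  18   21   19   16   95* 135* 136* 134* 135* 135* 135* 101*  72   71   73  100  127  133 
297  14   14   15   62  131* 135* 136* 136* 136* 138* 122*  78   69   71   76   81   97   99
```

The T-bar moved with the fingers and its centre is now near (277,278), roughly 0.05 rad. I'll press on until the stop is felt.

```bash
python3 -m inch '[[0,0,-0.1,0,0],[0,0,-0.2,0,0],[0,0,-0.2,0,0]]';python3 -m inch '[[0,0,-0.1,0,0],[0,0,-0.2,0,0],[0,0,-0.2,0,0]]'
```

```text
time_s: 8.98
position: [0.5082, 0.2331, 0.0429]
tcp_rot: [[0.995, -0.097, -0.0], [-0.097, -0.995, 0.0], [-0.0, -0.0, -1.0]]
force: [-0.9, -0.5, -0.6]
opening: 0.008
grasp_force: 0.1
time_s: 9.23
position: [0.5082, 0.2331, 0.0408]
tcp_rot: [[0.995, -0.097, -0.0], [-0.097, -0.995, -0.0], [-0.0, 0.0, -1.0]]
force: [0.8, -0.6, -0.8]
opening: 0.005
grasp_force: 0.0
```

```bash
python3 -m inch '[[0,0,-0.1,0,0],[0,0,-0.2,0,0],[0,0,-0.2,0,0]]';python3 -m inch '[[0,0,-0.1,0,0],[0,0,-0.2,0,0],[0,0,-0.2,0,0]]'
python3 - <<'E'
from h import *
cap('side','s8');g=cv2.imread('pics/s8.png');s=g.max(2).astype(int)-g.min(2)
b=g.mean(2).astype(int)
print('     ',list(range(246,300,3)))
for r in range(261,300,3): print(r,' '.join('%3d%s'%(b[r,c],'*' if s[r,c]<25 and b[r,c]>80 else ' ') for c in range(246,300,3)))
E
```

```text
time_s: 9.48
position: [0.5082, 0.2331, 0.0394]
tcp_rot: [[0.995, -0.097, 0.0], [-0.097, -0.995, -0.0], [0.0, -0.0, -1.0]]
force: [-1.1, 1.1, 3.7]
opening: 0.005
grasp_force: 1.8
time_s: 9.73
position: [0.5082, 0.2332, 0.0392]
tcp_rot: [[0.995, -0.097, 0.001], [-0.097, -0.995, 0.0], [0.001, -0.0, -1.0]]
force: [-3.9, -0.4, 15.8]
opening: 0.003
grasp_force: 8.0
      [246, 249, 252, 255, 258, 261, 264, 267, 270, 273, 276, 279, 282, 285, 288, 291, 294, 297]
261  52   59   56   51   39   61   42   47   98  131  125  123  123  120  114  122  126  125 
264  53   63   56   40   41   50   20   76  130  130  122  123  122  118  117  123  125  125 
267  45   51   43   26   53   25   15   70  130  127  120  121  124  114  120  122  125  123 
270  22   23   22   19   33   10   11   56  119  118  120  119  124  120  121  123  123  125 
273  13   15   13   11    8   10   22   70   78   77   94  110  126* 117* 119  123  121  125 
276  10   29   26   13   55   38   69  128* 122* 102   89  121* 123* 102  119  120  122  127 
279  25   16   21   14   63   83* 101* 124* 130* 129* 122* 128* 108* 110  119  120  123  129 
282 113*  90*  38   25   24   24   91* 148* 105* 116* 129* 117* 109  117  120  121  125  129 
285  96*  95*  77   42   22   16  100* 145* 134* 128* 124*  92* 152  129  118  121  127  128 
288  94*  93*  61   25   16   62  130* 134* 123* 129* 108* 116* 113* 108  119  122  128  130 
291  45   59   33   19   32  119* 134* 131* 103* 107* 111* 130*  88   89  109  120  127  131 
294  18   21   20   17   97* 135* 136* 137* 126* 116* 131* 102*  72   70   73  100  125  134 
297  14   15   16   63  131* 135* 136* 136* 136* 137* 122*  78   70   71   75   81   91  100
```

The stop is felt at 16 N and the T-bar centre at (277,280) matches fully shut. Next I'll lift straight up and travel to the dial, with the fingers about 4 cm open.

```bash
python3 -m inch '[[0,0,1,0,0],[0,0,4,0,0],[0,0,8,0,0],[0,0,12,0,0],[0,0,16,0,2],[0,0,16,0,4.5]]'; python3 -m inch '[[0.5,-43.5,0,23,4.5],[0.5,-43.5,0,23,4.5],[0.5,-43.5,0,23,4.5],[0.5,-43.5,0,23,4.5],[0.5,-43.5,0,23,4.5],[0.5,-43.5,0,23,4.5],[0.5,-43.5,0,23,4.5],[0.5,-43.5,0,23,4.5],[0.5,-43.5,0,23,4.5],[0.5,-43.5,0,23,4.5]]';  python3 - <<'E'
from h import *
cap('side','s9');cap('top','t9');g=cv2.imread('pics/s9.png');s=g.max(2).astype(int)-g.min(2)
b=g.mean(2).astype(int)
print('     ',list(range(246,300,3)))
for r in range(264,297,3): print(r,' '.join('%3d%s'%(b[r,c],'*' if s[r,c]<25 and b[r,c]>80 else ' ') for c in range(246,300,3)))
# scale check of wrist camera
o=np.array([(.085,.075),(.085,-.075),(-.085,-.075),(-.085,.075)])
P=np.array([onz('w1',u,v,.06) for u,v in[(257,102),(365,104),(356,219),(258,219)]])[:,:2]
print('scale',np.linalg.norm(P-P.mean(0),axis=1)/np.linalg.norm(o,axis=1))
E
```

```text
time_s: 10.28
position: [0.5139, 0.2347, 0.2053]
tcp_rot: [[0.995, -0.097, 0.017], [-0.097, -0.995, 0.004], [0.017, -0.006, -1.0]]
force: [1.1, 0.3, 0.8]
opening: 0.081
grasp_force: 0.0
time_s: 11.12
position: [0.5125, -0.1734, 0.1969]
tcp_rot: [[0.954, 0.299, 0.0], [0.299, -0.954, -0.0], [0.0, 0.0, -1.0]]
force: [1.1, -0.4, -0.7]
opening: 0.515
grasp_force: 0.0
      [246, 249, 252, 255, 258, 261, 264, 267, 270, 273, 276, 279, 282, 285, 288, 291, 294, 297]
264 118  113  117  116  108  118  122  123  121  121  112  113  114  108  108  113  115  114 
267 156  128  121  112  112  120  123  121  120  116  110  113  114  106  111  113  115  113 
270 200* 196* 183  153  129  122  123  119  120  114  110  114  153  135  110  114  113  106 
273 134* 174* 195* 200* 196* 184  157  132  119  110  111  144  191* 164* 113  111   94   73 
276  46   80  107* 137* 174* 195* 199* 195* 182  151  131  184* 180* 123  103   79   67   70 
279 173* 165* 109*  77   70   94* 135* 173* 194* 195* 182* 192* 144* 100   72   67   68   71 
282 169* 176*  93*  71   32   28   88* 155* 120* 153* 195* 168* 112  104   68   67   70   71 
285  90*  93*  77   45   25   23  147* 208* 196* 189* 175* 121* 152* 119   80   67   71   71 
288  86*  86*  60   25   17   95* 200* 205* 181* 193* 151* 172* 154* 102  107   78   71   70 
291  41   55   33   18   45  182* 205* 198* 114* 118* 120* 158* 109  105  110  112   82   72 
294  25   25   26   20   90* 145* 165* 204* 189* 151* 123*  95* 104  110  110  118  113   91 
scale [0.95946755 0.95692542 0.95094374 0.96269957]
```

The clamp stays shut. The wrist-camera scale also suggests the tool really sits about 20 mm higher than reported. I'll centre on the dial and go down carefully.

```bash
python3 -m inch '[[0.1,-2.9,-1,0,4.5],[0.1,-2.9,-4,0,4.5],[0.1,-2.9,-7,0,4.5],[0.1,-2.9,-9,0,4.5],[0.1,-2.9,-9,0,4.5],[0.1,-2.9,-9,0,4.5]]';python3 -m inch '[[0,0,-0.5,0,4.5],[0,0,-1,0,4.5],[0,0,-1.5,0,4.5],[0,0,-2,0,4.5],[0,0,-2,0,4.5]]'
```

```text
time_s: 11.72
position: [0.5131, -0.1994, 0.1061]
tcp_rot: [[0.954, 0.3, -0.002], [0.3, -0.954, 0.002], [-0.002, -0.002, -1.0]]
force: [-0.1, 0.5, 0.5]
opening: 0.513
grasp_force: 0.0
time_s: 12.13
position: [0.5135, -0.2, 0.0865]
tcp_rot: [[0.954, 0.299, -0.001], [0.299, -0.954, 0.0], [-0.001, -0.001, -1.0]]
force: [-0.7, -0.1, 0.5]
opening: 0.519
grasp_force: 0.0
```

Run:
```python
from h import *
cap('side','s10')
d=np.array([.5135,-.202])
print('s10 proj',proj('s10',[[*d,z] for z in(.06,.072,.107,.13)]).round().tolist())
g=cv2.imread('pics/s10.png').mean(2).astype(int)
print('     ',list(range(280,356,4)))
for r in range(110,200,3): print(r,' '.join('%3d'%g[r,c] for c in range(280,356,4)))
```

```text
s10 proj [[316.0, 167.0], [316.0, 163.0], [317.0, 151.0], [317.0, 144.0]]
      [280, 284, 288, 292, 296, 300, 304, 308, 312, 316, 320, 324, 328, 332, 336, 340, 344, 348, 352]
110 122 119 116 123 123 111  48  18   9   9  11  10  18  91  90 212 223 223 224
113 119 116 116 124 118  79  38  32  12   8  11   9  12  64  83 158 220 224 224
116 116 115 123 122 109  42  55  46  10  12  11   7  16  44  39  85 122 159 170
119 116 118 124 120  69  35  42  42  39  41  41  36  31  34  41  85  99 105 110
122 117 124 125 105  38  36  33  42  50  45  37  29  30  31  34  86  99 105 109
125 121 127 122  58  36  36  26  33  36  27  29  29  35  35  27  76  99 106 109
128 126 125 111  73  49  46  21  22  22  23  20  21  22  20  27  36  58  80  86
131 126 120 114 117 119 122  51  15  17  14  10  10   9  11  26  36  36  35  37
134 124 114 118 119 125 120  69  25  10  10   9  11  11  26  65  50  41  36  35
137 119 114 117 123 124 114  77  40  11  10  13  12  10  29 106 116 112  97  87
140 113 118 118 126 118 115  89  56  36   8   9  48  49  53 112 114 116 110 107
143 114 117 122 125 114 118 121 124  83   7 
[... 775 characters left out ...]
 161 147 125 117  94  78  79 113 189 188 201 206 151 124 118
176  99 117 156 157 160 136 126 126 127 126 126 115 170 201 211 210 162 121 115
179  99 116 121 127 125 122 123 123 124 124 125 121 118 166 208 208 185 120 113
182  93  92  96  98  96  94  96  97  99 100  99 100  99 102 136 147 151 118 112
185 101  71  71  74  73  75  74  75  74  75  74  74  74  73  80  84  86 115 112
188  84  71  71  71  71  72  71  74  71  71  71  71  71  71  71  71  71 112 115
191  76  70  70  70  72  71  70  73  70  70  70  70  70  70  70  70  72 113 115
194  72  69  68  72  70  70  70  72  71  70  70  70  70  69  70  70  75 112 116
197  70  68  70  71  70  70  71  70  71  70  70  70  70  69  69  70  78 113 117
```

```bash
python3 -m inch '[[0,-0.1,-0.4,0,4.5],[0,-0.2,-0.8,0,4.5],[0,-0.2,-1.2,0,4.5],[0,-0.2,-1.6,0,4.5],[0,-0.2,-1.6,0,4.5]]'; python3 -m inch '[[0,0,-0.3,0,4.5],[0,0,-0.6,0,4.5],[0,0,-0.6,0,4.5]]'; python3 -m inch '[[0,0,-0.3,0,4.5],[0,0,-0.6,0,4.5],[0,0,-0.6,0,4.5]]'
```

```text
time_s: 12.6
position: [0.5132, -0.2019, 0.07]
tcp_rot: [[0.954, 0.299, -0.002], [0.299, -0.954, 0.001], [-0.001, -0.001, -1.0]]
force: [0.7, 0.8, 0.4]
opening: 0.521
grasp_force: 0.0
time_s: 12.85
position: [0.5136, -0.2021, 0.0644]
tcp_rot: [[0.954, 0.299, -0.001], [0.299, -0.954, 0.001], [-0.001, -0.001, -1.0]]
force: [0.6, 0.5, -0.1]
opening: 0.521
grasp_force: 0.0
time_s: 13.1
position: [0.5136, -0.2021, 0.0585]
tcp_rot: [[0.954, 0.299, -0.001], [0.299, -0.954, 0.001], [-0.001, -0.001, -1.0]]
force: [-0.0, 0.1, 0.4]
opening: 0.524
grasp_force: 0.0
```

There's no disc contact at a reported 0.0585, which confirms the offset. Going 6 mm lower, then closing.

```bash
python3 -m inch '[[0,0,-0.3,0,4.5],[0,0,-0.6,0,4.5],[0,0,-0.6,0,4.5]]'; python3 -m inch '[[0,0,0,0,0],[0,0,0,0,0],[0,0,0,0,0],[0,0,0,0,0],[0,0,0,0,0],[0,0,0,0,0],[0,0,0,0,0],[0,0,0,0,0]]'
```

```text
time_s: 13.35
position: [0.5135, -0.2021, 0.0524]
tcp_rot: [[0.954, 0.299, -0.001], [0.299, -0.954, 0.001], [-0.001, -0.001, -1.0]]
force: [0.2, -0.4, -0.5]
opening: 0.516
grasp_force: 0.0
time_s: 14.02
position: [0.5139, -0.2021, 0.0531]
tcp_rot: [[0.954, 0.299, 0.0], [0.299, -0.954, 0.0], [0.0, -0.0, -1.0]]
force: [-0.1, 0.2, 0.9]
opening: 0.162
grasp_force: 30.0
```

The bar is gripped (opening 0.162, which is 14 mm, at 30 N). Now turning clockwise.

```bash
python3 -m inch '[[0,0,0,-6,0],[0,0,0,-12,0],[0,0,0,-18,0],[0,0,0,-24,0],[0,0,0,-30,0],[0,0,0,-36,0],[0,0,0,-42,0],[0,0,0,-48,0],[0,0,0,-54,0],[0,0,0,-54,0]]'; python3 -m inch '[[0,0,0,-4,0],[0,0,0,-8,0],[0,0,0,-12,0],[0,0,0,-16,0],[0,0,0,-17,0],[0,0,0,-17,0],[0,0,0,-17,0],[0,0,0,-17,0]]'
python3 - <<'E'
from h import *
s=readout.read_state();print(s['moment'],s['joint_positions'].round(1),np.degrees(np.arctan2(s['tcp_rot'][1,0],s['tcp_rot'][0,0])))
cap('wrist','w11');cap('top','t11')
E
```

```text
time_s: 14.85
position: [0.5136, -0.2041, 0.0531]
tcp_rot: [[0.802, -0.597, -0.001], [-0.597, -0.802, -0.003], [0.001, 0.003, -1.0]]
force: [-2.0, -3.9, 0.2]
opening: 0.159
grasp_force: 30.0
time_s: 15.52
position: [0.5131, -0.2045, 0.0531]
tcp_rot: [[0.596, -0.803, -0.001], [-0.803, -0.596, -0.004], [0.002, 0.003, -1.0]]
force: [-3.3, -6.2, 0.0]
opening: 0.155
grasp_force: 30.0
[-0.88349109  0.65237989  0.1663698 ] [-33.2  36.6  99.3  -0.3  44.  110.5] -53.415990458187935
```

```bash
python3 -m inch '[[0,0,0,-1,0],[0,0,0,-2,0],[0,0,0,-2,0],[0,0,0,-2,0],[0,0,0,-2,0],[0,0,0,-2,0]]'
python3 - <<'E'
from h import *
s=readout.read_state();print(s['moment'],np.degrees(np.arctan2(s['tcp_rot'][1,0],s['tcp_rot'][0,0])),s['grasp_force'])
a=cv2.imread('pics/s9.png').astype(int);cap('side','s12');b=cv2.imread('pics/s12.png').astype(int)
d=abs(a-b).max(2)>40
print('clamp/bystander change',d[225:320,205:300].sum(),d[165:215,170:235].sum(),d[195:222,248:275].sum(),d[213:265,325:350].sum())
E
```

```text
time_s: 16.12
position: [0.513, -0.2045, 0.0531]
tcp_rot: [[0.568, -0.823, -0.002], [-0.823, -0.568, -0.004], [0.002, 0.003, -1.0]]
force: [-3.5, -6.0, 1.0]
opening: 0.158
grasp_force: 30.0
[-0.90498699  0.65685359  0.28404199] -55.400135890927565 30.00015296973288
clamp/bystander change 1302 0 102 436
```

The moment rose to 0.28 N m, so the dial is past the third click, near the stop. One numeric check that the clamp is still shut, since its patch changed (probably shadow).

Run:
```python
from h import *
g=cv2.imread('pics/s12.png');s=g.max(2).astype(int)-g.min(2);b=g.mean(2).astype(int)
for r in range(264,297,3): print(r,' '.join('%3d%s'%(b[r,c],'*' if s[r,c]<25 and b[r,c]>80 else ' ') for c in range(246,300,3)))
d=(abs(cv2.imread('pics/s9.png').astype(int)-g).max(2)>40)[225:320,205:300]
ys,xs=np.nonzero(d);print(np.histogram(xs+205,6),np.histogram(ys+225,6))
```

```text
264 121  118  122  122  111  123  127  127  126  124  106   79   71   68   66   71   72   71 
267 162  133  125  117  116  124  127  125  125  121  114  114  107   84   70   71   71   71 
270 207* 204* 190  159  135  127  129  124  125  115  115  119  159  140  103   78   71   72 
273 139* 178* 202* 208* 204* 191  163  138  122  115  115  148  198* 170* 118  114   99   79 
276  46   83* 112* 141* 180* 203* 206* 203* 188  157  136  191* 186* 130  115  116  118  118 
279 179* 171* 115*  79   75  100* 141* 180* 200* 203* 188* 200* 150* 111  117  115  118  123 
282 175* 183*  97*  74   31   27   91* 160* 126* 159* 202* 172* 116  114  115  116  120  124 
285  94*  97*  80   45   29   28  154* 215* 204* 196* 183* 126* 159* 124  113  116  122  122 
288  89*  91*  64   26   18   99* 208* 212* 187* 199* 157* 179* 161* 106  114  116  123  122 
291  41   57   36   19   46  189* 213* 206* 118* 123* 125* 163* 112  111  114  119  122  126 
294  26   28   29   23   93* 151* 172* 211* 197* 158* 128*  99* 108  113  115  122  121  128 
(array([ 71, 120, 165, 200, 315, 431]), array([262.        , 268.16666667, 274.33333333, 280.5       ,
       286.66666667, 292.83333333, 299.        ])) (array([123, 400, 390, 182, 122,  85]), array([225.        , 236.83333333, 248.66666667, 260.5       ,
       272.33333333, 284.16666667, 296.        ]))
```

The clamp hasn't moved; only a shadow on the bench changed. Handing in.

```bash
python3 -c "
from rig import bot
print(bot.hand_in())"
```

```text
the job is handed in; nothing more can be done
None
```

I shut the clamp fully over the relay, turned the dial to the third click, and handed the job in while still holding it there at 30 N grip; the hand-in gave no verdict.

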